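Open the filter of the bench dust extractor

ROBOT

A 7-joint arm with a two-finger parallel gripper is mounted at the origin on the work surface. World frame = base frame: x ahead of the robot, y to its left, z up, the work surface at z = 0. Lengths are in m, angles in rad, forces in N, time in s.
With the tool pointing down it reaches from about 0.4 to 0.9 m from the base axis. Payload 5.5 kg.
Tool frame: the origin (TCP) lies at the very end of the fingers, on their centre line; the grasp point (between the pads) lies 19 mm behind it; z points along the fingers, y is the line along which they close (so a half turn about z gives the same grasp; the last joint's range is limited). The gripper opens to 85 mm and grips with 20 to 120 N. Pads are 22 mm wide; open, the fingers measure 114 mm over their backs; the gripper's body (76 mm by 85 mm) begins 54 mm behind the grasp point. The pads swing forward as they close: fully open they stand 13 mm farther back than shut.
Start: joints at [1.503, 0.501, -0.427, 1.55, 0.221, 1.138, -0.21], TCP at [0.211, -0.615, 0.231] pointing down, gripper open.
Joint ranges: [-2.88, 2.88], [-0.31, 2.03], [-1.54, 1.56], [0.2, 2.42], [-1.41, 4.55], [0.19, 2.02], [-2.57, 2.57]. Speed limits (rad/s): [2.57, 2.57, 3.14, 3.14, 3.14, 3.14, 3.14].

INTERFACE

Orientations are given as a 3x3 rotation matrix whose columns are the frame's x, y, z axes.
In Python, from rig import arm, capture gives the robot as it stands.
- The arm moves only by the tool play_rows, never from a script. Its argument "series" is a list of rows, each a list of 3 entries, a list of its own where there are three numbers: the finger opening in m, from 0 to 0.0854, then the shift along the tool's x, y, z in normalised numbers (1 is 0.6 m), then the turn, a rotation vector about the tool's x, y, z in a scale on which 1.0 is 180 degrees. In form: [[claw, [tx, ty, tz], [ax, ay, az]], ...]. A call has 1 to 12 rows; each row is the pose to reach, as a shift and turn from the pose commanded when the call began, along the tool's axes at that moment; what a row does not reach only later rows make up. A row lasts 1/12 s, in which the tool goes at most 41.7 mm and 7.16 degrees, less where a joint would pass 70% of its speed; a pose out of reach is approached as far as the arm can. Shift and turn numbers lie between -1 and 1, and a call with a number outside is refused. A call with a gripper value outside its range is refused whole. The fingers move at their own pace and stop on an object; "newtons" is the grip in N (left out, the last holds). Time passes only in rows, so rows that repeat a pose let the fingers close. It gives the time, the measured TCP pose, the force, the opening and the grip force at its end, in the units of the state.
- arm.observe(): the state, without advancing time (a new reading comes with each control period).
- capture(name): name is "scene" or "top"; returns a dict with "img" (420x560x3 uint8, red, green, blue), "z_map" (420x560 float32, m along the optical axis (not along the pixel's ray), 0 where there is no reading), "mtx" (3x3 intrinsics, pixels), "world_to_cam" (4x4, takes a point from world to camera coordinates). Camera axes: x right, y up, looking along -z (the intrinsics and any distortion apply to the point x, -y, -z); pixel columns grow to the right and rows downward; lengths in m; the calibration is good to about 2 mm. A picture is of the moment at which its call begins.
- arm.job_done(): hands the job in; it is judged then, once.
The state is a dict: "time_s": time; "joints": joint angles; "joint_vel": joint speeds; "tau": joint torques, N m; "tool_pos": TCP position; "tool_rot": TCP orientation; "ft_force": force on the tool from outside, world axes, zero at the start; "torque": the same for the moment, N m; "width": finger opening in m; "grasp_force": force on a finger pad.
Only numpy, scipy, OpenCV 4.12 (cv2) and the standard library are available. Lean on these libraries where they do the work, as an engineer would, in place of code of your own. Each camera call takes 0.05 s, during which the arm holds its last target. There are 200 camera calls.

TASK

Open the filter on the dust extractor: press its orange snap tab straight down all the way in (it stays in), then push the released blue cover off its seat along its rails until it lies flat, wholly on the pale bare metal landing beyond the orange bar. Only press and push: do not lift or carry the cover, keep it on the extractor, and leave everything else on the bench where it is.

Things in the scene. Friction and masses are not known exactly. Their poses are not given: they have to be found in the camera images.
- extractor: Fixed grey bench dust extractor with a flat deck 90 mm above the bench; x and y along its sides, z up; yaw varies by 0.5 rad either way. Origin at bench level. In its frame the case spans x = -75 to 75 mm, y = -115 to 150 mm; seat and filter mouth at y = -115 to -13 mm, bare landing at y = 7 to 140 mm. The cover slides along +y. A hose port sticks out 45 mm at +x.
- seat (a point): Centre of the filter mouth, at deck height, x = 0, y = -55 mm. Black seat rails (inner faces x = +-57 mm, tops 20 mm above the deck) have lips over the cover's side edges (lip inner edges x = +-50 mm, undersides 16 mm above the deck). The rear end, y = -115 mm, is open: a finger can come down behind the cover.
- landing (a point): Centre of the bare metal landing, at deck height, x = 0, y = 73 mm, 133 mm long in y. Low black guides (inner faces x = +-58 mm, 14 mm high) edge it and a kerb 8 mm high closes its far end at y = 140 mm.
- tab (a joint): Snap tab travel in m: 0 = out (cover locked), 0.012 = fully in. It is stiff: pressed straight down it takes about 6 N all the way to a hard stop, and it stays where it is left, with no spring back. Starts at 0 to 0.002.
- tab_top (a point): Centre of the top of the orange press pad (40 mm in the extractor's x, 44 mm in y), beside the deck at -x; 113 mm above the bench when out, 101 mm when in; x, y fixed to the extractor at -103, -1 mm. It is one piece with an orange bar 10 mm wide across the deck in front of the cover, 9 mm proud of the deck, 3 mm below it when the tab is in.
- cover: Loose blue filter cover, 110 mm (x) by 100 mm (y) by 14 mm thick, with a raised rib on top (70 x 14 mm, to 33 mm above the underside); 0.17 to 0.35 kg. Origin at the centre of its underside, axes as the extractor's. It starts seated, origin at about y = -60 mm in the extractor's frame, underside on the deck.
- cover_back (a point): Middle of the cover's upright rear edge face (its -y side, 7 mm above its underside): push here towards the extractor's +y.
- glue: Bystander: white glue bottle with red cap, 52 mm diameter, 130 mm tall, stands behind the extractor.
- offcut: Bystander: pale wood offcut 50 x 90 x 35 mm, lies on the robot's side of the extractor.
- screws: Bystander: jar of screws with steel lid, 64 mm diameter, 80 mm tall.
- hammer: Bystander: hammer lying flat, origin under its middle.
- driver: Bystander: screwdriver with red handle lying flat.
- clamp: Bystander: steel bar clamp with red handle, lying flat, 260 mm long, 24 mm high.
- sandblock: Bystander: cork sanding block 70 x 110 x 40 mm.
Not all that is in view belongs to the job. There is more than one size of the cover; the job needs the smallest.

How it is judged:
On the way, in this order (a step that is already met when the one before it is completed fails the run):
1. the tab is pressed fully in while the cover is still on its seat (value of joint tab above 0.01 m and y of cover in the frame of extractor below -0.045 m), for 0.2 s.
2. the cover has been pushed clear of its seat, onto the landing (y of cover in the frame of extractor above 0.052 m and linear speed of cover below 0.05 m/s), for 0.2 s.
At the end, for the whole second after the job is handed in: The tab is in (over 9 mm), the cover lies flat and still on the landing with its origin between y = +52 and +100 mm in the extractor's frame (so clear of the orange bar), within 15 mm of the centre line, underside on the deck; every bystander is within 25 mm of where it stood (value of joint tab above 0.009 m and y of cover in the frame of extractor between 0.052 and 0.1 m and x of cover in the frame of extractor between -0.015 and 0.015 m and z of cover in the frame of extractor between 0.086 and 0.096 m and angle between cover's own z axis and vertical below 0.08 rad and linear speed of cover below 0.01 m/s and distance of each of glue, offcut, screws, hammer, driver, clamp, sandblock from where it was at the start of the episode below 0.025 m); the robot touches nothing.
It fails at once if the cover is lifted more than 12 mm, or falls off the extractor (z of cover in the frame of extractor above 0.102 m or z of cover in the frame of extractor below 0.078 m).
It fails at once if the cover is forced past the tab while the tab is still out (y of cover in the frame of extractor above -0.045 m and value of joint tab below 0.005 m).
It fails at once if a bystander (bottle, jar, tool, block) is moved by more than 25 mm (distance of any of glue, offcut, screws, hammer, driver, clamp, sandblock from where it was at the start of the episode above 0.025 m).
It also fails if it takes over 45 s, if anything falls off the work surface, if the arm or the gripper's body presses on something with over 40 N, if the wrist force passes 120 N, or if a joint passes its speed limit or range.

## Working session

There is one attempt and no reset: what is moved stays moved. The work goes in short steps, Python scripts to look and compute and a tool call to move; the robot and the scene stay as the last step left them, time stands still between calls to the robot, and variables do not carry over. Pictures are saved under pics/ and viewed, at most 10 in all, crops included, and the job is handed in when it is done.

Besides the shell and the picture viewer there is one more tool, called after "Call:" in YAML: its name, and indented under it one key for each argument. play_rows: Moves the arm, as the interface text tells. Its arguments: {"type":"object","properties":{"series":{"type":"array"},"newtons":{"type":"number"}},"required":["series"]}

```bash
mkdir -p pics; ls
cat > h.py <<'E'
import numpy as np, cv2
from rig import arm, capture
def snap(n,tag):
    c=capture(n); np.savez(''+tag+'.npz',**c); cv2.imwrite(f'pics/{tag}.png',c['img'][:,:,::-1]); return c
def world(c,u,v,z=None):
    K=c['mtx'];d=c['z_map'][int(v),int(u)] if z is None else 1.
    p=np.array([(u-K[0,2])/K[0,0],-(v-K[1,2])/K[1,1],-1.])
    M=np.linalg.inv(c['world_to_cam'])
    if z is None: return M[:3,:3]@(p*d)+M[:3,3]
    r=M[:3,:3]@p; return M[:3,3]+r*(z-M[2,3])/r[2]
E
python3 - <<'E'
from h import *
for n in('scene','top'):
    c=snap(n,n+'0');print(c['mtx'],c['world_to_cam'],[k for k in c])
s=arm.observe();print(s)
E
```

```text
pics
[[414.18298974   0.         284.87523874]
 [  0.         414.18298974 212.02460264]
 [  0.           0.           1.        ]] [[ 0.81903623  0.57369993 -0.00693106 -0.40736934]
 [-0.29792741  0.4355947   0.84940951  0.08215639]
 [ 0.49032531 -0.69363221  0.52768877 -1.57866445]
 [ 0.          0.          0.          1.        ]] ['img', 'z_map', 'mtx', 'world_to_cam']
[[417.38662698   0.         276.10605531]
 [  0.         417.38662698 209.62588413]
 [  0.           0.           1.        ]] [[-0.02414743 -0.99943166 -0.02352127  0.01377222]
 [ 0.99688829 -0.02583865  0.0744722  -0.52074903]
 [-0.07503763 -0.02164977  0.99694566 -1.05857831]
 [ 0.          0.          0.          1.        ]] ['img', 'z_map', 'mtx', 'world_to_cam']
{'time_s': 0.1, 'joints': array([ 1.50314865,  0.50177786, -0.42677087,  1.5513392 ,  0.22079574,
        1.13830113, -0.2102777 ]), 'joint_vel': array([-5.47998728e-05, -1.47240668e-03, -1.68795267e-04, -2.18103295e-03,
        3.48030741e-04,  2.86667222e-05,  6.42669944e-04]), 'tau': array([-1.00474083e-02, -5.70815921e+01, -5.83819807e+00, -2.81748211e+01,
        1.05320700e-02,  5.70722783e-03, -3.70837040e-05]), 'tool_pos': array([ 0.21088933, -0.61417727,  0.23034752]), 'tool_rot': array([[ 9.45755813e-01,  3.24877924e-01, -5.25380469e-04],
       [ 3.24878344e-01, -9.45754291e-01,  1.69759583e-03],
       [ 5.46305774e-05, -1.77619586e-03, -9.99998421e-01]]), 'ft_force': array([-0.14231589,  0.02611803,  0.33310924]), 'torque': array([ 0.03030573, -0.02904381, -0.06862738]), 'grasp_force': 0.0, 'width': 0.08522864168497547}
```

View pics/top0.png

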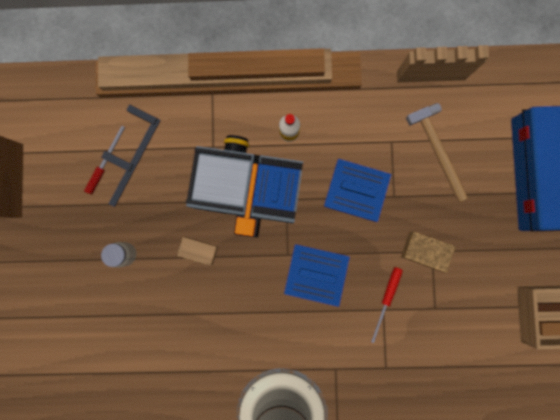

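View pics/scene0.png

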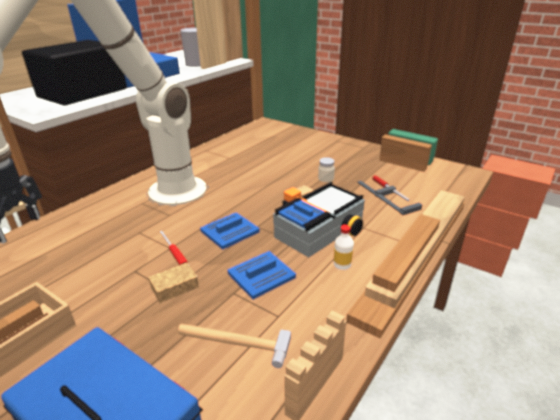

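The top view shows the extractor at about (190–300, 150–220), with its landing on the left, the seated blue cover at (277,188), the tab pad at (246,227) and the hose port at (236,143). I'll enlarge this area to measure it.

Run:
```python
from h import *
c=dict(np.load('top0.npz'))
im=c['img'][125:250,175:315,::-1]
cv2.imwrite('pics/crop0.png',cv2.resize(im,None,fx=5,fy=4.8*5/4.8*1.0*0.96,interpolation=cv2.INTER_CUBIC) if 0 else cv2.resize(im,(700,600),interpolation=cv2.INTER_CUBIC)) # 5x, 4.8x
```

```text
(no output)
```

View pics/crop0.png

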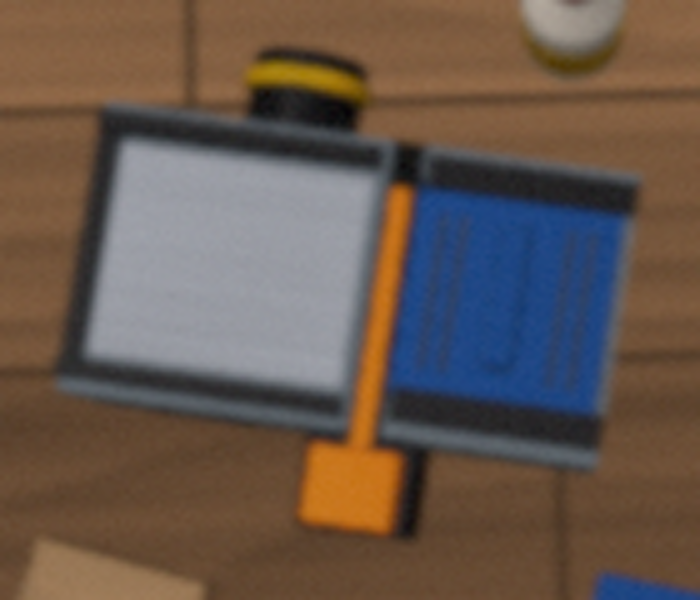

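```bash
cat > fit.py <<'E'
from h import *
c=dict(np.load('top0.npz'))
pts=[((638,178),(75,-115,90)),((596,468),(-75,-115,90)),((57,390),(-75,150,90)),((105,103),(75,150,90)),
((310,440),(-83,21,113)),((408,450),(-83,-23,113)),((394,535),(-123,-23,113)),((298,525),(-123,21,113))]
P=np.array([world(c,175+(u+.5)/5-.5,125+(v+.5)/4.8-.5,q[2]/1000)[:2] for (u,v),q in pts])
Q=np.array([q[:2] for _,q in pts])/1000
qm,pm=Q.mean(0),P.mean(0);H=(Q-qm).T@(P-pm)
yaw=np.arctan2(H[0,1]-H[1,0],H[0,0]+H[1,1])
R=np.array([[np.cos(yaw),-np.sin(yaw)],[np.sin(yaw),np.cos(yaw)]]);t=pm-R@qm
if __name__=='__main__':
    print(yaw,t,'res mm\n',((P-Q@R.T-t)*1000).round(1))
    for u,v in((246,227),(215,180),(275,205),(262,205)): print(u,v,world(c,u,v), R.T@(world(c,u,v)[:2]-t))
    for n,q in dict(tab=(-.103,-.001),back=(0,-.110),end=(0,.02),seat=(0,-.055)).items(): print(n,(R@np.array(q)+t).round(4))
    Z=c['z_map']; M=np.linalg.inv(c['world_to_cam'])
E
python3 fit.py
```

```text
-0.1688280541943217 [0.57811127 0.05718044] res mm
 [[-1.9  1.7]
 [-0.4  0.9]
 [ 1.1  0.1]
 [-0.2  0.4]
 [ 0.8  0.5]
 [ 2.1 -2.3]
 [-0.  -1.6]
 [-1.4  0.2]]
246 227 [0.47466794 0.07047732 0.11429494] [-0.10420685 -0.00427346]
215 180 [0.59178715 0.14622596 0.09016849] [-0.00148063  0.09007743]
275 205 [0.5257703  0.00128915 0.10310697] [-0.04220555 -0.06389135]
262 205 [0.52633425 0.03215317 0.10595024] [-0.04683561 -0.03337138]
tab [0.4764 0.0735]
back [ 0.5596 -0.0513]
end [0.5815 0.0769]
seat [0.5689 0.003 ]
```

```bash
cat > go.py <<'E'
import sys; from fit import *
from scipy.spatial.transform import Rotation as Ro
y=np.array([*R[:,0],0]);z=np.array([0,0,-1.]);T=np.c_[np.cross(y,z),y,z]
s=arm.observe();p=s['tool_pos'];W=s['tool_rot']
print('t',s['time_s'],'pos',p.round(4),'ext',(R.T@(p[:2]-t)).round(4),'F',s['ft_force'].round(1),'w',s['width'].round(4))
print('turn',Ro.from_matrix(W.T@T).as_rotvec(degrees=True).round(2))
for a in sys.argv[1:]:
    q=np.array(eval(a)); g=np.array([*(R@q[:2]+t),q[2]]); print(a,(W.T@(g-p)*1000).round(1),'mm')
E
python3 go.py '(-.103,-.001,.2)'
```

```text
Traceback (most recent call last):
  File "go.py", line 5, in <module>
    print('t',s['time_s'],'pos',p.round(4),'ext',(R.T@(p[:2]-t)).round(4),'F',s['ft_force'].round(1),'w',s['width'].round(4))
                                                                                                         ^^^^^^^^^^^^^^^^
AttributeError: 'float' object has no attribute 'round'
```

```bash
sed -i "s/s\['width'\].round(4)/round(s['width'],4)/" go.py; python3 go.py '(-.103,-.001,.2)'
```

```text
t 0.1 pos [ 0.2109 -0.6142  0.2303] ext [-0.2492 -0.7235] F [-0.1  0.   0.3] w 0.0852
turn [-9.000e-02 -6.000e-02 -6.137e+01]
(-.103,-.001,.2) [ 474.5 -564.1   31.4] mm
```

Careful with the scale: shifts go in shares of 0.6 m and turns go in shares of 180 degrees. That gives: -0.282 m is -0.47, 0.237 m is 0.395, -31 degrees is -0.1722.

Call:
play_rows:
  series:
    - [0.0,[0.395,-0.47,0.025],[0,0,-0.1722]]
    - [0.0,[0.395,-0.47,0.025],[0,0,-0.1722]]
    - [0.0,[0.395,-0.47,0.025],[0,0,-0.1722]]
    - [0.0,[0.395,-0.47,0.025],[0,0,-0.1722]]
    - [0.0,[0.395,-0.47,0.025],[0,0,-0.1722]]
    - [0.0,[0.395,-0.47,0.025],[0,0,-0.1722]]
    - [0.0,[0.395,-0.47,0.025],[0,0,-0.1722]]
    - [0.0,[0.395,-0.47,0.025],[0,0,-0.1722]]
    - [0.0,[0.395,-0.47,0.025],[0,0,-0.1722]]
    - [0.0,[0.395,-0.47,0.025],[0,0,-0.1722]]
    - [0.0,[0.395,-0.47,0.025],[0,0,-0.1722]]
    - [0.0,[0.395,-0.47,0.025],[0,0,-0.1722]]

```text
time_s: 1.1
tool_pos: [0.3434, -0.2715, 0.2163]
tool_rot: [[0.643, 0.766, -0.0], [0.766, -0.643, -0.001], [-0.001, 0.0, -1.0]]
ft_force: [0.2, 0.5, 1.0]
width: -0.0001
grasp_force: 0.0
```

```bash
python3 go.py '(-.103,-.001,.2)'
```

```text
t 1.1 pos [ 0.3434 -0.2715  0.2163] ext [-0.1761 -0.3635] F [0.2 0.5 1. ] w -0.0001
turn [ -0.     0.04 -30.36]
(-.103,-.001,.2) [ 349.8 -120.1   16.1] mm
```

Converted, 0.35 m is 0.5833, -0.12 m is -0.2, -30.4 degrees is -0.1689.

Call:
play_rows:
  series:
    - [0.0,[0.5833,-0.2,0.05],[0,0,-0.1689]]
    - [0.0,[0.5833,-0.2,0.05],[0,0,-0.1689]]
    - [0.0,[0.5833,-0.2,0.05],[0,0,-0.1689]]
    - [0.0,[0.5833,-0.2,0.05],[0,0,-0.1689]]
    - [0.0,[0.5833,-0.2,0.05],[0,0,-0.1689]]
    - [0.0,[0.5833,-0.2,0.05],[0,0,-0.1689]]
    - [0.0,[0.5833,-0.2,0.05],[0,0,-0.1689]]
    - [0.0,[0.5833,-0.2,0.05],[0,0,-0.1689]]
    - [0.0,[0.5833,-0.2,0.05],[0,0,-0.1689]]
    - [0.0,[0.5833,-0.2,0.05],[0,0,-0.1689]]
    - [0.0,[0.5833,-0.2,0.05],[0,0,-0.1689]]
    - [0.0,[0.5833,-0.2,0.05],[0,0,-0.1689]]

```text
time_s: 2.1
tool_pos: [0.4771, 0.0726, 0.1857]
tool_rot: [[0.169, 0.986, -0.001], [0.986, -0.169, -0.0], [-0.0, -0.001, -1.0]]
ft_force: [-0.1, -0.9, -0.4]
width: -0.0003
grasp_force: 0.0
```

```bash
python3 go.py '(-.103,-.001,.12)' '(-.103,-.001,.100)'
```

```text
t 2.1 pos [0.4771 0.0726 0.1857] ext [-0.1022 -0.0017] F [-0.1 -0.9 -0.4] w -0.0003
turn [-0.08  0.03 -0.06]
(-.103,-.001,.12) [ 0.8 -0.7 65.7] mm
(-.103,-.001,.100) [ 0.8 -0.7 85.7] mm
```

Call:
play_rows:
  series:
    - [0.0,[0,-0.0017,0.0583],[0,0,0]]
    - [0.0,[0.0017,-0.0017,0.1],[0,0,0]]
    - [0.0,[0.0017,-0.0017,0.1117],[0,0,0]]
    - [0.0,[0.0017,-0.0017,0.1167],[0,0,0]]
    - [0.0,[0.0017,-0.0017,0.1217],[0,0,0]]
    - [0.0,[0.0017,-0.0017,0.125],[0,0,0]]
    - [0.0,[0.0017,-0.0017,0.1283],[0,0,0]]
    - [0.0,[0.0017,-0.0017,0.1317],[0,0,0]]
    - [0.0,[0.0017,-0.0017,0.135],[0,0,0]]
    - [0.0,[0.0017,-0.0017,0.1383],[0,0,0]]
    - [0.0,[0.0017,-0.0017,0.1417],[0,0,0]]
    - [0.0,[0.0017,-0.0017,0.1417],[0,0,0]]

```text
time_s: 3.1
tool_pos: [0.4771, 0.0744, 0.1024]
tool_rot: [[0.168, 0.986, 0.002], [0.986, -0.168, -0.001], [-0.001, 0.002, -1.0]]
ft_force: [-0.5, -2.4, 3.6]
width: -0.0004
grasp_force: 1.4
```

Converted, 0.004 m is 0.0067, 0.002 m is 0.0033.

Call:
play_rows:
  series:
    - [0.0,[0,0,0.0017],[0,0,0]]
    - [0.0,[0,0,0.0033],[0,0,0]]
    - [0.0,[0,0,0.005],[0,0,0]]
    - [0.0,[0,0,0.0067],[0,0,0]]
    - [0.0,[0,0,0.0067],[0,0,0]]
    - [0.0,[0,0,0.0067],[0,0,0]]

```text
time_s: 3.6
tool_pos: [0.4772, 0.0745, 0.1004]
tool_rot: [[0.168, 0.986, 0.002], [0.986, -0.168, -0.004], [-0.003, 0.003, -1.0]]
ft_force: [-9.3, -4.6, 32.4]
width: -0.0
grasp_force: 15.9
```

Call:
play_rows:
  series:
    - [0.0,[0,0,-0.05],[0,0,0]]
    - [0.03,[0,0,-0.1],[0,0,0]]
    - [0.03,[0,0,-0.125],[0,0,0]]
    - [0.03,[0,0,-0.125],[0,0,0]]

```text
time_s: 3.93
tool_pos: [0.4792, 0.0763, 0.1762]
tool_rot: [[0.167, 0.986, 0.008], [0.986, -0.167, 0.0], [0.002, 0.007, -1.0]]
ft_force: [0.6, -0.9, 0.3]
width: 0.0298
grasp_force: 0.0
```

```bash
python3 - <<'E'
from fit import *
w=world(c,289,120);print('glue',w,R.T@(w[:2]-t))
# height profile along ext x=0.045 and x=0 (rear of cover)
cp=snap('top','top1')
for x in(0.03,0,-.03):
    o=[]
    for y in np.arange(-.13,-.09,.003):
        g=np.array([*(R@[x,y]+t),.1,1]);k=cp['world_to_cam']@g
        u=cp['mtx'][0,0]*k[0]/-k[2]+cp['mtx'][0,2];v=cp['mtx'][1,1]*-k[1]/-k[2]+cp['mtx'][1,2]
        q=world(cp,round(u),round(v));o.append((*(R.T@(q[:2]-t)*1000).round().astype(int),int(q[2]*1000)))
    print(x,[tuple(map(int,i)) for i in o])
q=world(cp,262,165);print(q)
E
python3 go.py '(0,-.14,.17)' '(0,-.14,.093)'
```

```text
glue [ 0.72353808 -0.03713397  0.12926211] [ 0.15920657 -0.06853783]
0.03 [(46, -134, 3), (45, -128, 2), (46, -126, -1), (45, -123, 1), (45, -121, 0), (33, -114, 89), (32, -112, 90), (29, -109, 107), (30, -107, 102), (29, -102, 103), (28, -100, 103), (30, -97, 105), (30, -94, 105), (30, -92, 100)]
0 [(11, -133, 0), (14, -130, 0), (13, -125, -1), (13, -122, 0), (12, -120, 1), (12, -117, 1), (0, -111, 87), (0, -108, 105), (0, -106, 104), (0, -104, 103), (-1, -99, 102), (-2, -97, 107), (-1, -94, 102), (1, -91, 102)]
-0.03 [(-21, -132, 1), (-21, -130, 1), (-22, -127, 2), (-19, -122, -2), (-20, -119, 0), (-29, -115, 89), (-29, -113, 90), (-31, -108, 102), (-32, -106, 104), (-29, -103, 104), (-30, -101, 105), (-31, -96, 107), (-31, -94, 105), (-31, -91, 105)]
[0.62336136 0.03031341 0.1014142 ]
t 3.9833 pos [0.4781 0.0756 0.1744] ext [-0.1017  0.0013] F [ 0.4 -0.2 -0.7] w 0.0301
turn [ 0.29 -0.04  0.01]
(0,-.14,.17) [-141.3  101.7    4.8] mm
(0,-.14,.093) [-141.4  101.3   81.8] mm
```

Converted, -0.142 m is -0.2367, -0.135 m is -0.225, 0.3 degrees is 0.0017.

Call:
play_rows:
  series:
    - [0.03,[-0.0583,0.0417,0],[0,0,0]]
    - [0.03,[-0.1167,0.0833,0],[0,0,0]]
    - [0.03,[-0.175,0.125,0],[0.0017,0,0]]
    - [0.03,[-0.225,0.1633,0],[0.0017,0,0]]
    - [0.03,[-0.2367,0.17,0],[0.0017,0,0]]
    - [0.03,[-0.2367,0.17,0],[0.0017,0,0]]
    - [0.03,[-0.2367,0.17,0.0583],[0.0017,0,0]]
    - [0.03,[-0.2367,0.17,0.1167],[0.0017,0,0]]
    - [0.03,[-0.2367,0.17,0.1333],[0.0017,0,0]]
    - [0.03,[-0.2367,0.17,0.135],[0.0017,0,0]]
    - [0.03,[-0.2367,0.17,0.135],[0.0017,0,0]]

```text
time_s: 4.9
tool_pos: [0.5524, -0.0803, 0.0912]
tool_rot: [[0.166, 0.986, -0.007], [0.986, -0.166, 0.002], [0.001, -0.007, -1.0]]
ft_force: [0.3, -0.4, 1.0]
width: 0.0299
grasp_force: 0.0
```

```bash
python3 - <<'E'
from h import *
a=snap('scene','s1')
cv2.imwrite('pics/s1c.png',cv2.resize(a['img'][140:280,230:400,::-1],None,fx=4,fy=4,interpolation=2))
E
python3 go.py '(0,-.121,.093)' '(0,0,.093)' '(0,.014,.093)'
```

```text
t 4.95 pos [ 0.5536 -0.0806  0.0923] ext [-0.001 -0.14 ] F [-0.8  0.6  1.5] w 0.03
turn [-0.25 -0.04  0.11]
(0,-.121,.093) [19.   1.1 -0.7] mm
(0,0,.093) [140.    1.3  -0.6] mm
(0,.014,.093) [154.    1.3  -0.6] mm
```

View pics/s1c.png

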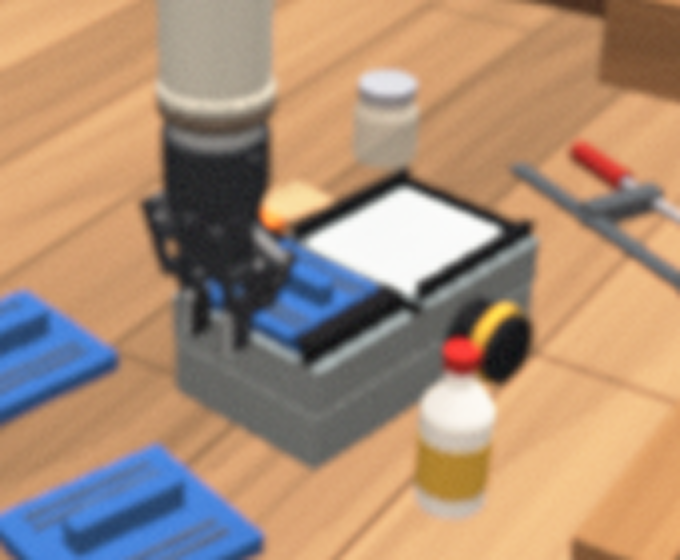

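The crop shows the orange bar gone, so the tab is in. The fingers at (215,320) stand behind the cover with nothing in their way. I'll push now.

Converted, 0.06 m is 0.1, -0.002 m is -0.0033.

Call:
play_rows:
  series:
    - [0.03,[0.0167,0.0017,-0.0017],[0,0,0]]
    - [0.03,[0.0267,0.0017,-0.0033],[0,0,0]]
    - [0.03,[0.0333,0.0017,-0.0033],[0,0,0]]
    - [0.03,[0.0417,0.0017,-0.0033],[0,0,0]]
    - [0.03,[0.05,0.0017,-0.0033],[0,0,0]]
    - [0.03,[0.06,0.0017,-0.0033],[0,0,0]]
    - [0.03,[0.07,0.0017,-0.0033],[0,0,0]]
    - [0.03,[0.08,0.0017,-0.0033],[0,0,0]]
    - [0.03,[0.09,0.0017,-0.0033],[0,0,0]]
    - [0.03,[0.1,0.0017,-0.0033],[0,0,0]]
    - [0.03,[0.1,0.0017,-0.0033],[0,0,0]]

```text
time_s: 5.87
tool_pos: [0.5644, -0.0206, 0.0934]
tool_rot: [[0.166, 0.986, -0.004], [0.986, -0.166, 0.003], [0.002, -0.005, -1.0]]
ft_force: [-0.0, -0.0, -0.4]
width: 0.0301
grasp_force: 0.0
```

```bash
python3 - <<'E'
from h import *
a=snap('scene','s2')
cv2.imwrite('pics/s2c.png',cv2.resize(a['img'][140:280,230:400,::-1],None,fx=4,fy=4,interpolation=2))
E
python3 go.py '(0,0,.093)' '(0,.014,.093)'
```

```text
t 5.9167 pos [ 0.564  -0.0208  0.0932] ext [-0.0008 -0.0793] F [ 0.2 -0.   1.1] w 0.0301
turn [-0.31 -0.1   0.13]
(0,0,.093) [79.3  1.   0.3] mm
(0,.014,.093) [93.3  1.   0.3] mm
```

View pics/s2c.png

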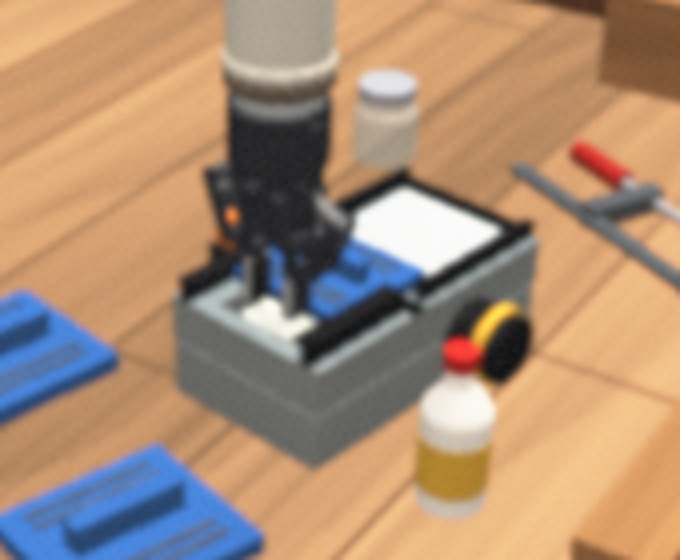

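The cover, around (350,275), is sliding cleanly ahead of the fingers onto the landing. I'll continue.

Converted, 0.092 m is 0.1533, 0.014 m is 0.0233.

Call:
play_rows:
  series:
    - [0.03,[0.01,0,0],[0,0,0]]
    - [0.03,[0.0233,0.0017,0],[0,0,0]]
    - [0.03,[0.0383,0.0017,0],[0,0,0]]
    - [0.03,[0.0533,0.0017,0],[0,0,0]]
    - [0.03,[0.0683,0.0017,0],[0,0,0]]
    - [0.03,[0.0833,0.0017,0],[0,0,0]]
    - [0.03,[0.0983,0.0017,0],[0,0,0]]
    - [0.03,[0.1133,0.0017,0],[0,0,0]]
    - [0.03,[0.1283,0.0017,0],[0,0,0]]
    - [0.03,[0.14,0.0017,0],[0,0,0]]
    - [0.03,[0.1483,0.0017,0],[0,0,0]]
    - [0.03,[0.1533,0.0017,0],[0,0,0]]

```text
time_s: 6.92
tool_pos: [0.5806, 0.0686, 0.0934]
tool_rot: [[0.167, 0.986, -0.005], [0.986, -0.167, 0.001], [0.0, -0.005, -1.0]]
ft_force: [-0.8, -2.3, 0.9]
width: 0.0301
grasp_force: 1.1
```

Converted, -0.14 m is -0.2333, -0.1 m is -0.1667.

Call:
play_rows:
  series:
    - [0.03,[0,0,0],[0,0,0]]
    - [0.03,[-0.0167,0,0],[0,0,0]]
    - [0.03,[-0.05,0,0],[0,0,0]]
    - [0.03,[-0.0667,0,0],[0,0,0]]
    - [0.03,[-0.0667,0,-0.05],[0,0,0]]
    - [0.03,[-0.0667,0,-0.1083],[0,0,0]]
    - [0.03,[-0.1,0,-0.1667],[0,0,0]]
    - [0.03,[-0.1667,0,-0.1667],[0,0,0]]
    - [0.03,[-0.2333,0,-0.1667],[0,0,0]]
    - [0.03,[-0.2333,0,-0.1667],[0,0,0]]

```text
time_s: 7.75
tool_pos: [0.5561, -0.0828, 0.1931]
tool_rot: [[0.181, 0.983, -0.006], [0.983, -0.181, -0.006], [-0.007, -0.005, -1.0]]
ft_force: [-0.6, -1.4, -1.1]
width: 0.0301
grasp_force: 0.0
```

```bash
python3 go.py
python3 - <<'E'
from fit import *
a=snap('top','top2')
cv2.imwrite('pics/t2c.png',cv2.resize(a['img'][125:250,175:315,::-1],(700,600),interpolation=2))
Z=a['z_map'];V,U=np.mgrid[140:225,185:305]
im=a['img'].astype(int)
for n,lo,hi in(('slab',.098,.112),('rib',.115,.13)):
  o=[]
  for u,v in zip(U.ravel(),V.ravel()):
    if im[v,u,2]>im[v,u,0]+50:
      w=world(a,u,v)
      if lo<w[2]<hi: q=R.T@(w[:2]-t); o.append((*q,w[2]))
  o=np.array(o)
  if len(o): print(n,len(o),o.min(0).round(3),o.max(0).round(3),np.median(o,0).round(3))
E
```

```text
t 7.75 pos [ 0.5561 -0.0828  0.1931] ext [ 0.0018 -0.1417] F [-0.6 -1.4 -1.1] w 0.0301
turn [-0.31  0.4  -0.76]
slab 1619 [-0.055  0.024  0.098] [0.054 0.123 0.112] [-0.002  0.07   0.104]
rib 187 [-0.035  0.065  0.115] [0.034 0.08  0.126] [-0.     0.072  0.122]
```

View pics/t2c.png

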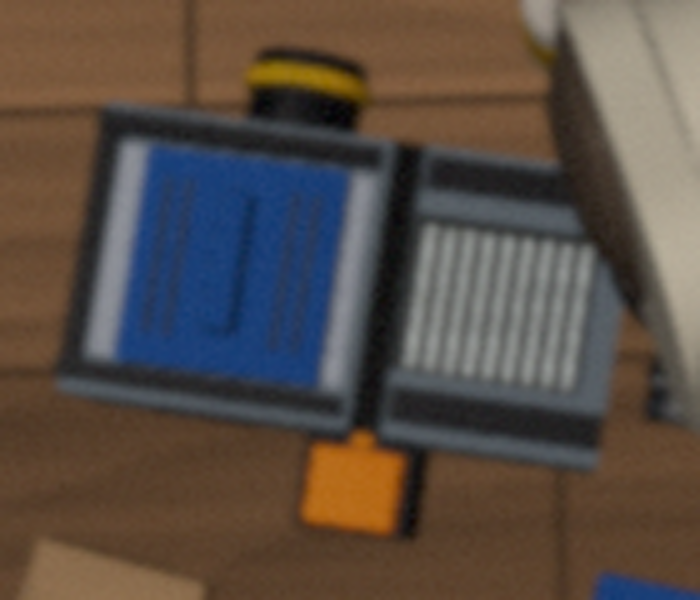

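The cover lies flat and centred on the landing, at crop (235,265), with its origin at about y = 73 mm. The tab is in and the arm is clear.

Call:
play_rows:
  series:
    - [0.03,[0,0,0],[0,0,0]]
    - [0.03,[0,0,0],[0,0,0]]
    - [0.03,[0,0,0],[0,0,0]]
    - [0.03,[0,0,0],[0,0,0]]

```text
time_s: 8.13
tool_pos: [0.5575, -0.0689, 0.1933]
tool_rot: [[0.165, 0.986, -0.005], [0.986, -0.165, 0.001], [0.001, -0.005, -1.0]]
ft_force: [0.2, -0.0, -0.7]
width: 0.0298
grasp_force: 0.0
```

```bash
python3 -c "
from rig import arm
print(arm.job_done())"
```

```text
the job is handed in; nothing more can be done
None
```

The job is handed in after about 8 s: the tab is pressed to its hard stop and the cover lies flat on the landing at about y = 73 mm, on the centre line; no verdict came back, and I did not re-measure the bystanders.

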